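Tuck the drip strip under the chamber's lapped cover and hold it down

TASK

Pick up the loose metal drip strip by its upright grip rail, lay it on the apron in front of the fruit humidity chamber and slide its long plain edge under the front lip of the hinged cover until it is fully home against the stops, without lifting the cover. Finish while still holding it there: the program ends with the gripper pressing the strip firmly down flat on the apron (a push of about 10 N), not letting go. Leave the other things on the bench where they are.

Things in the scene. Friction and masses are not known exactly. Their poses are not given: they have to be found in the camera images.
- strip: the drip strip, loose, bare aluminium, about 0.2 to 0.33 kg: a flat plate 90 (its x) x 150 (its y) x 4 mm thick, with one upright grip rail on top, 12 mm thick in x, 70 mm long in y, 45 mm tall (top 49 mm above the strip's underside), centred 34 mm to the -x side of the plate's middle, 5 mm in from the near long edge. Origin: centre of the plate's underside; z up; +x points from the rail towards the plain long edge that goes under the cover. It starts flat on the bench.
- strip_grip (a point): on the strip, the middle of the grip rail 33 mm above the strip's underside: a good place to grip, fingers closing across the 12 mm thickness (along the strip's x). Axes as the strip's
- strip_edge (a point): on the strip, the middle of its plain long edge, at the underside (45 mm to +x of the strip's origin). Axes as the strip's
- chamber: the fixed humidity chamber, 312 x 220 mm seen from above, on the bench. Origin on the bench under it; +x points from its front (the apron, on the robot's side) to its back, where the cover is hinged; z up. The apron is the flat steel top, 50 mm above the bench, from x = -170 to -15 mm; at both sides of it stand rims 8 mm high, 190 mm apart inside, y = -95 to +95 mm
- stop_mid (a point): on the apron's top, midway between the two stops: two small blocks 8 mm high, 24 mm wide, centred 55 mm to either side, hidden under the cover; their front faces, which the strip's edge butts against when home, lie at this point's x (30 mm to -x of the chamber's origin, 50 mm up). Axes as the chamber's
- lip_mid (a point): middle of the front edge of the cover's lip, 35 mm in front of (to -x of) the stops when shut. The cover is 220 mm wide; the underside of its lip lies 9 mm above the apron, and its last 12 mm flare upward to about 13 mm. Axes as the cover's
- cover (a joint): hinge of the cover, along its back edge 195 mm behind the lip's front edge, rad: 0 = shut (resting), positive = lifted; only its weight (0.35 kg) holds it shut. 0.03 rad is the front edge lifted by 6 mm
- bunch_a: bystander: small bunch of dark grapes, about 90 x 65 x 45 mm, behind the strip (to its +x side); origin under its centre
- bunch_b: bystander: another such bunch of grapes, just to the right (-y) of the chamber; origin under its centre
- dish: bystander: closed white dish, 90 mm across, 16 mm high, to the right (-y) of the strip; origin under its centre
- bottle: bystander: white bottle, 50 mm across, 110 mm high, to the left of the chamber; origin under its centre
- beaker: bystander: glass beaker, 70 mm across, 90 mm high, to the left of the chamber; origin under its centre
- carton: bystander: small cardboard box 80 (its x) x 70 x 50 mm, at the back between strip and chamber; origin under its centre
There are look-alikes about, which are no part of the job. What is meant by the strip is not red, and is the larger of those in its own colour.

How it is judged:
By the outcome, as a careful person would: the job done as asked, in the order asked, and still so for the second after the job is handed in, while the arm keeps its last pose, push and grip.
It also fails if it takes over 38 s, if anything falls off the work surface, if the arm or the gripper's body presses on something with over 40 N, if the wrist force passes 120 N, or if a joint passes its speed limit or range.

ROBOT

A 7-joint arm with a two-finger parallel gripper is mounted at the origin on the work surface. World frame = base frame: x ahead of the robot, y to its left, z up, the work surface at z = 0. Lengths are in mm, angles in rad, forces in N, time in s.
With the tool pointing down it reaches from about 400 to 875 mm from the base axis. Payload 4.4 kg.
Tool frame: the origin (TCP) lies at the very end of the fingers, on their centre line; the grasp point (between the pads) lies 19 mm behind it; z points along the fingers, x is the direction in which the jaws open and shut, and the axes are right-handed (so a half turn about z gives the same grasp; the last joint's range is limited). The gripper opens to 85 mm and grips with 20 to 120 N. Pads are 22 mm wide; open, the fingers measure 114 mm over their backs; the gripper's body (76 mm by 85 mm) begins 54 mm behind the grasp point. The pads swing forward as they close: fully open they stand 13 mm farther back than shut.
Start: joints at [1.083, 0.628, 0.038, 1.517, -0.027, 0.996, -0.02], TCP at [266.14, -593.032, 231.313] pointing down, gripper open.
Joint ranges: [-3.06, 3.06], [-0.37, 2.12], [-1.25, 1.32], [0.18, 2.47], [-1.1, 4.24], [0.23, 1.98], [-2.94, 2.94]. Speed limits (rad/s): [2.57, 2.57, 3.14, 3.14, 3.14, 3.14, 3.14].

INTERFACE

Orientations are given as [roll, pitch, yaw] about the fixed x, y, z axes, in that order (R = Rz(yaw) Ry(pitch) Rx(roll)).
In Python, from cell import ctrl, get_image, job, models gives the robot as it stands.
- The arm moves only by the tool move_arm, never from a script. Its argument "moves" is a list that holds one entry, the list of rows, each a list of 6 numbers: the shift along the tool's x, y, z in m, then the turn, a rotation vector about the tool's x, y, z in rad. A call has 1 to 20 rows; each row is the pose to reach, as a shift and turn from the pose commanded when the call began, along the tool's axes at that moment; what a row does not reach only later rows make up. A row lasts 1/8 s, in which the tool goes at most 62.5 mm and 10.7 degrees, less where a joint would pass 70% of its speed; a pose out of reach is approached as far as the arm can. A call with a gripper value outside its range is refused whole. "jaw" is the opening, from 0 (shut) to 1 (fully open), set as the call begins (left out, the last holds). The fingers move at their own pace and stop on an object; the grip force is fixed at half the most. Time passes only in rows, so rows that repeat a pose let the fingers close. It gives the time, the measured TCP pose, the force and the opening at its end, in the units of the state.
- ctrl.read_state(): the state, without advancing time (a new reading comes with each control period).
- get_image(name): name is "scene" or "side" or "wrist"; returns a dict with "color" (384x512x3 uint8, blue, green, red), "fov_y" (degrees; the focal length in pixels is half the picture's height over the tangent of half this angle, whatever the lens; pixels are square), "cx", "cy" (the principal point, pixels), "origin" and "orientation" of the camera in the world; the wrist camera has in their place "hand_eye" (4x4, takes a point from camera to tool coordinates, whose origin is the TCP and whose axes are the tool frame's). Camera axes: x right, y up, looking along -z (the intrinsics and any distortion apply to the point x, -y, -z); pixel columns grow to the right and rows downward; lengths in mm; the calibration is good to about 2 mm. A picture is of the moment at which its call begins: read the wrist's pose just before it. There is no depth.
- job.finish_job(): hands the job in, once; it reports no verdict.
Trained networks look in the newest picture that a camera, given by its name, has taken for a name from the list of things; names that differ only in an ending like _2 or _b are one class to them, and where a whole thing is asked for, a point or a joint stands for the part that bears it (a point fixed in the world has none). Each returns a list of dicts, best first, with "score" (0 to 1); they miss things now and then, are a little off and sometimes report something else, mostly with a low value. They report only what shows in the picture. A call takes as long as a camera call. They do not tell look-alikes from the thing itself.
- models.cut_out(camera, thing): "pixels" (384x512 bool, what is visible of it) and "uv" ([column, row] in pixels, amid what is visible of it).
- models.place_of(camera, thing): "uv" ([column, row] in pixels: a listed point, or the origin of a listed thing).
The state is a dict: "clock": time; "qpos": joint angles; "qd": joint speeds; "tau": joint torques, N m; "eef_pos": TCP position; "tool_rot": TCP orientation; "force": force on the tool from outside, world axes, zero at the start; "torque": the same for the moment, N m; "width": finger opening in mm.
Only numpy, scipy, OpenCV 4.12 (cv2) and the standard library are available. Lean on these libraries where they do the work, as an engineer would, in place of code of your own. Each camera call takes 0.05 s, during which the arm holds its last target.

## Working session

There is one attempt and no reset: what is moved stays moved. The work goes in short steps, Python scripts to look and compute and a tool call to move; the robot and the scene stay as the last step left them, time stands still between calls to the robot, and variables do not carry over. Pictures are saved under pics/ and viewed, and the job is handed in when it is done.

Besides the shell and the picture viewer there is one more tool, called after "Request:" as name([rows], argument=value, ...), one row to a line, values as JSON. move_arm: Moves the arm, as the interface text tells. Its arguments: {"type":"object","properties":{"moves":{"type":"array","items":{"type":"array","items":{"type":"array","items":{"type":"number"}}}},"jaw":{"type":"number"}},"required":["moves"]}

```bash
ls; mkdir -p pics; cat > h.py <<'E'
import numpy as np, cv2
from scipy.spatial.transform import Rotation as R
from cell import ctrl,get_image,job,models
def rot(o):
    o=np.array(o,float)
    if o.shape==(3,3): return o
    if o.size==4: return R.from_quat(o).as_matrix()
    return R.from_euler('xyz',o.ravel()).as_matrix()
def cam(im,st=None):
    f=im['color'].shape[0]/2/np.tan(np.radians(im['fov_y'])/2)
    if 'origin' in im: return f,np.array(im['origin'],float),rot(im['orientation'])
    T=np.array(im['hand_eye']); Rt=rot(st['tool_rot']); p=np.array(st['eef_pos'])
    return f,p+Rt@T[:3,3],Rt@T[:3,:3]
def px2w(im,uv,z,st=None):
    f,o,Rc=cam(im,st); uv=np.atleast_2d(uv).astype(float)
    d=np.c_[(uv[:,0]-im['cx'])/f,-(uv[:,1]-im['cy'])/f,-np.ones(len(uv))]@Rc.T
    return o+d*((z-o[2])/d[:,2])[:,None]
def w2px(im,p,st=None):
    f,o,Rc=cam(im,st); c=(np.atleast_2d(p)-o)@Rc
    return np.c_[im['cx']+f*c[:,0]/-c[:,2], im['cy']-f*c[:,1]/-c[:,2]]
E
python3 - <<'E'
from h import *
s=ctrl.read_state(); print({k:np.round(v,3) for k,v in s.items()})
for n in ['scene','side','wrist']:
    im=get_image(n); cv2.imwrite(f'pics/{n}0.png',im['color']); print(n,{k:v for k,v in im.items() if k!='color'})
    for t in ['strip','strip_grip','strip_edge','stop_mid','lip_mid','chamber','dish','bunch_a','carton','cover']:
        try: print(t,[(np.round(r['uv'],1).tolist(),round(r['score'],2)) for r in models.place_of(n,t)])
        except Exception as e: print(t,e)
E
```

```text
pics
{'clock': np.float64(0.0), 'qpos': array([ 1.083,  0.629,  0.038,  1.518, -0.027,  0.996, -0.02 ]), 'qd': array([-0.001, -0.001, -0.001,  0.002, -0.001, -0.001, -0.001]), 'tau': array([ 1.0000e-03, -5.6340e+01,  1.2260e+00, -1.9345e+01,  1.1000e-02,
        1.1000e-02, -0.0000e+00]), 'eef_pos': array([ 265.902, -592.455,  230.402]), 'tool_rot': array([ 3.142e+00,  2.000e-03, -1.149e+00]), 'force': array([-0.41 ,  0.115,  0.739]), 'torque': array([-0.009, -0.03 ,  0.031]), 'width': np.float64(85.214)}
scene {'fov_y': 48.88235630062421, 'cx': 252.19343184694696, 'cy': 197.56966656939673, 'origin': array([1455.24159763,  309.56235496,  868.27110229]), 'orientation': array([0.90357836, 0.00808962, 1.93880899])}
strip [([190.0, 203.1], 0.74), ([214.9, 178.4], 0.68), ([214.7, 152.6], 0.59)]
strip_grip [([224.9, 170.3], 0.91), ([197.1, 194.5], 0.73), ([222.9, 140.7], 0.72)]
strip_edge [([201.9, 145.5], 0.9), ([205.5, 179.3], 0.82), ([175.8, 207.9], 0.78), ([151.4, 220.7], 0.62)]
stop_mid [([292.8, 228.6], 0.59)]
lip_mid [([302.4, 218.4], 0.59)]
chamber [([287.8, 250.2], 0.9), ([177.2, 
[... 1119 characters left out ...]
rip_grip
wrist {'fov_y': 59.84611447999818, 'cx': 258.6652355041532, 'cy': 195.70599829857116, 'hand_eye': array([[ 9.99999561e-01, -9.36876340e-04,  5.43478591e-06,
         2.82547465e-01],
       [-9.02446979e-04, -9.64776534e-01, -2.63069240e-01,
        -6.60507283e+01],
       [ 2.51706701e-04,  2.63069120e-01, -9.64776956e-01,
        -1.43361893e+02],
       [ 0.00000000e+00,  0.00000000e+00,  0.00000000e+00,
         1.00000000e+00]])}
strip [([26.5, 133.5], 0.75)]
strip_grip []
strip_edge [([66.9, 135.6], 0.9)]
stop_mid []
lip_mid []
chamber []
dish []
bunch_a []
carton []
cover it knows: beaker, bottle, bunch, carton, chamber, dish, lip_mid, stop_mid, strip, strip_edge, strip_grip
```

View pics/scene0.png

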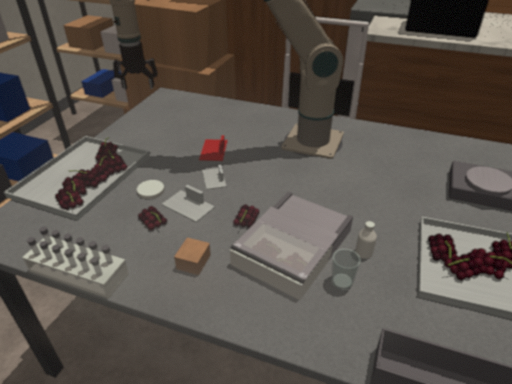

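View pics/side0.png

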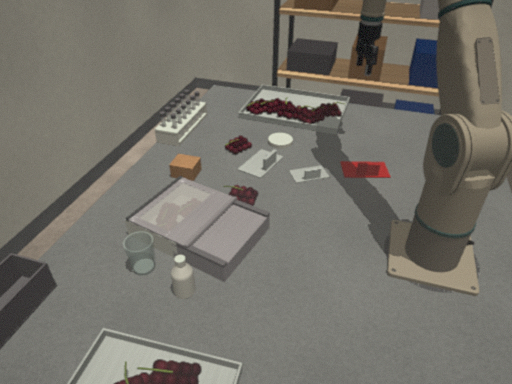

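View pics/wrist0.png

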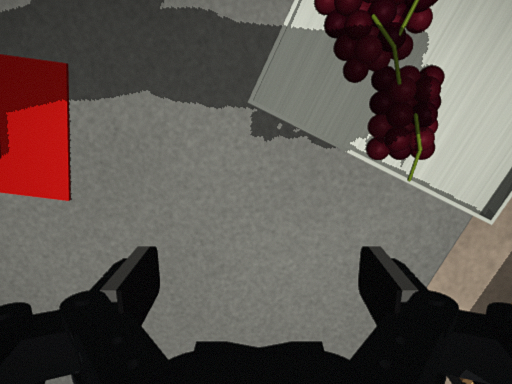

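```bash
python3 - <<'E'
import cv2
a=cv2.imread('pics/scene0.png')[120:250,130:290];b=cv2.imread('pics/side0.png')[120:230,210:400]
cv2.imwrite('pics/c1.png',cv2.resize(a,None,fx=4.6,fy=4.6,interpolation=3));cv2.imwrite('pics/c2.png',cv2.resize(b,None,fx=4.2,fy=4.2,interpolation=3))
E
```

```text
(no output)
```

View pics/c1.png

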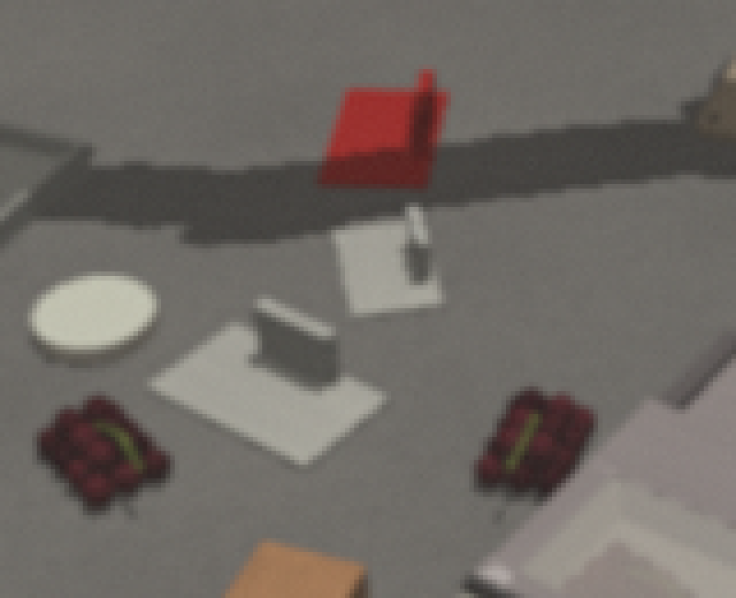

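View pics/c2.png

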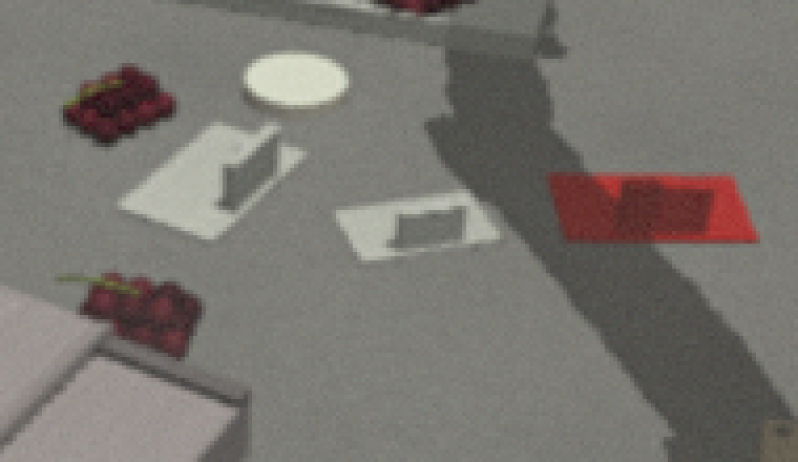

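The candidates in the scene picture are red (214,150), small grey (214,178) and larger grey (190,203). The larger grey one is the strip: it isn't red, and it is the bigger of the two bare aluminium ones, as the enlarged crop shows. Next I'll measure it and the chamber.

```bash
python3 - <<'E'
from h import *
S=get_image('scene');D=get_image('side')
c1=np.array([[148,383],[303,465],[387,398],[237,325]])/4.6+[130,120]
c2=np.array([[118,206],[212,240],[306,153],[215,123]])/4.2+[210,120]
for im,c in ((S,c1),(D,c2)):
    p=px2w(im,c,4); print(np.round(p[:,:2],0).tolist(), np.linalg.norm(np.diff(p,axis=0),axis=1).round(),p.mean(0).round())
for n,im,k in(('scene',S,(190,203)),('side',D,(260,160))):
    for t,z in (('strip',0),('strip_grip',33),('strip_edge',0),('stop_mid',50),('lip_mid',60),('chamber',0),('dish',0),('bunch_a',0),('carton',0),('bottle',0),('beaker',0)):
        for r in models.place_of(n,t): print(n,t,np.round(r['uv']),round(r['score'],2),px2w(im,r['uv'],z)[0].round().tolist())
    crop={'scene':(175,300,220,360),'side':(170,280,115,280)}[n]
    a,b,c,d=crop; cv2.imwrite(f'pics/ch_{n}.png',cv2.resize(im['color'][a:b,c:d],None,fx=4.6,fy=4.6,interpolation=3))
E
```

```text
[[565.0, -356.0], [605.0, -213.0], [520.0, -190.0], [482.0, -329.0]] [149.  87. 145.] [ 543. -272.    4.]
[[597.0, -212.0], [513.0, -190.0], [475.0, -332.0], [561.0, -354.0]] [ 87. 146.  88.] [ 537. -272.    4.]
scene strip [212. 152.] 0.95 [216.0, -344.0, -0.0]
scene strip [186. 207.] 0.85 [551.0, -274.0, 0.0]
scene strip [215. 182.] 0.73 [391.0, -248.0, 0.0]
scene strip [339. 278.] 0.28 [671.0, 249.0, 0.0]
scene strip_grip [220. 142.] 0.88 [191.0, -318.0, 33.0]
scene strip_grip [218. 172.] 0.87 [378.0, -238.0, 33.0]
scene strip_grip [177. 211.] 0.71 [612.0, -271.0, 33.0]
scene strip_grip [198. 194.] 0.59 [512.0, -250.0, 33.0]
scene strip_edge [203. 180.] 0.97 [398.0, -291.0, 0.0]
scene strip_edge [178. 211.] 0.92 [576.0, -291.0, 0.0]
scene strip_edge [201. 149.] 0.69 [211.0, -392.0, 0.0]
scene strip_edge [301. 218.] 0.3 [474.0, 86.0, 0.0]
scene stop_mid [296. 232.] 0.8 [593.0, 104.0, 50.0]
scene stop_mid [149. 190.] 0.16 [566.0, -397.0, 50.0]
scene lip_mid [304. 217.] 0.6 [533.0, 110.0, 60.0]
scene chamber [290. 253.] 0.81 [631.0, 99.0, -0.0]
scene dish [150. 190.] 0.85 [512.0, -43
[... 632 characters left out ...]

side strip_edge [361. 161.] 0.56 [215.0, -394.0, 0.0]
side stop_mid [202. 218.] 0.6 [588.0, 95.0, 50.0]
side stop_mid [249. 160.] 0.48 [558.0, -207.0, 50.0]
side lip_mid [213. 222.] 0.61 [551.0, 111.0, 60.0]
side chamber [195. 229.] 0.94 [614.0, 94.0, 0.0]
side chamber [248. 158.] 0.4 [590.0, -289.0, 0.0]
side dish [278. 141.] 0.71 [519.0, -434.0, 0.0]
side dish [203. 220.] 0.28 [609.0, 52.0, 0.0]
side bunch_a [239. 148.] 0.89 [641.0, -340.0, 0.0]
side bunch_a [281. 144.] 0.7 [506.0, -419.0, 0.0]
side bunch_a [241. 196.] 0.64 [543.0, -83.0, 0.0]
side carton [189. 176.] 0.69 [739.0, -133.0, 0.0]
side bottle [185. 293.] 0.74 [548.0, 298.0, 0.0]
side beaker [143. 268.] 0.85 [679.0, 260.0, 0.0]
```

View pics/ch_scene.png

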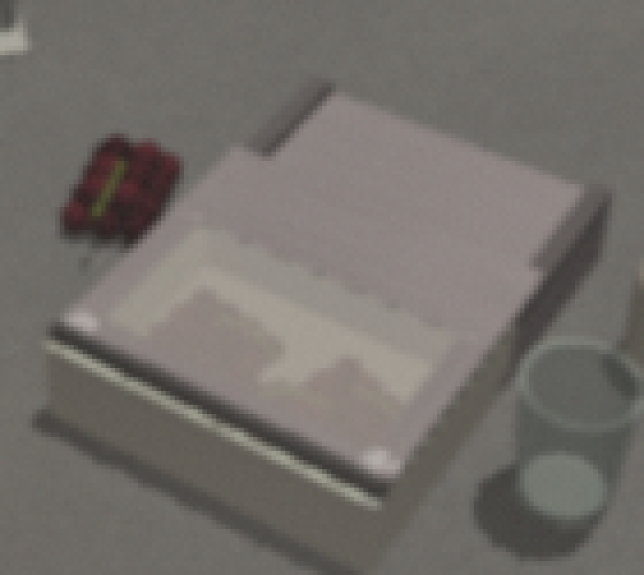

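View pics/ch_side.png

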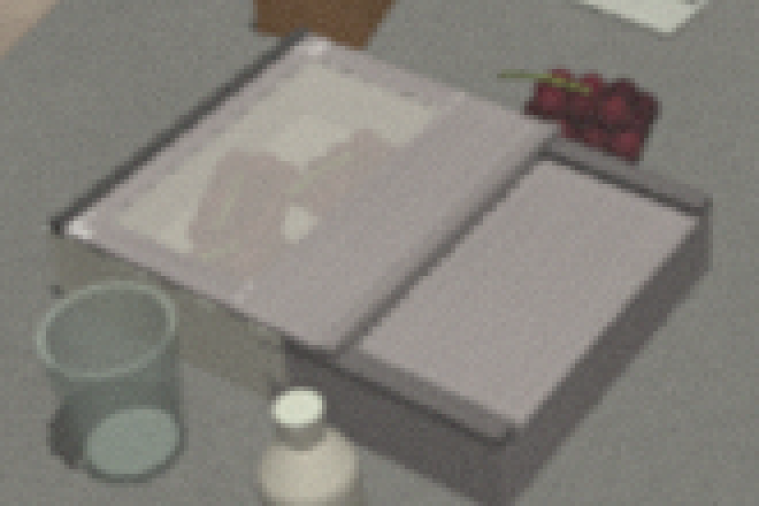

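```bash
python3 - <<'E'
from h import *
S=get_image('scene');D=get_image('side')
a=np.array([[330,88],[600,190],[240,152],[537,268],[57,330],[385,485]])/4.6+[220,175]
b=np.array([[708,198],[512,432],[553,133],[335,350],[305,35],[60,225]])/4.6+[115,170]
for im,c in((S,a),(D,b)):
    for z in (58,63): 
        p=px2w(im,c,z)[:,:2]; print(z,p.round(0).tolist(), [np.degrees(np.arctan2(*(p[i+1]-p[i])[::-1])).round(1) for i in (0,2,4)],[np.linalg.norm(p[i+1]-p[i]).round() for i in (0,2,4)])
E
```

```text
58 [[438.0, 43.0], [480.0, 235.0], [524.0, 8.0], [565.0, 213.0], [717.0, -40.0], [763.0, 172.0]] [np.float64(77.8), np.float64(78.6), np.float64(77.8)] [np.float64(196.0), np.float64(209.0), np.float64(217.0)]
63 [[445.0, 45.0], [486.0, 235.0], [530.0, 10.0], [571.0, 213.0], [721.0, -37.0], [767.0, 173.0]] [np.float64(77.8), np.float64(78.6), np.float64(77.8)] [np.float64(195.0), np.float64(207.0), np.float64(215.0)]
58 [[422.0, 32.0], [466.0, 235.0], [528.0, 3.0], [575.0, 209.0], [716.0, -44.0], [767.0, 167.0]] [np.float64(77.8), np.float64(77.2), np.float64(76.5)] [np.float64(207.0), np.float64(212.0), np.float64(217.0)]
63 [[420.0, 38.0], [464.0, 239.0], [526.0, 8.0], [573.0, 214.0], [713.0, -38.0], [763.0, 171.0]] [np.float64(77.8), np.float64(77.2), np.float64(76.5)] [np.float64(206.0), np.float64(211.0), np.float64(215.0)]
```

```bash
cat >> h.py <<'E'
def delta(cp,cr,tp,tr):
    "commanded pose -> target pose, in m / rad on tool axes"
    A=rot(cr);B=rot(tr)
    return np.r_[A.T@(np.array(tp)-cp)/1000, R.from_matrix(A.T@B).as_rotvec()].round(4).tolist()
def apply(cp,cr,row):
    A=rot(cr);row=np.array(row)
    Rn=A@R.from_rotvec(row[3:]).as_matrix()
    return (np.array(cp)+A@row[:3]*1000).round(2).tolist(), R.from_matrix(Rn).as_euler('xyz').round(4).tolist()
E
python3 - <<'E'
from h import *
s=ctrl.read_state();print(s['eef_pos'],s['tool_rot'])
cp,cr=[266.14,-593.03,231.31],s['tool_rot']
print(delta(cp,cr,[507,-263,200],[np.pi,0,-.265]))
E
```

```text
[ 266.12969577 -593.05011211  231.30391214] [-3.14155970e+00 -9.02949317e-06 -1.14903085e+00]
[-0.2025, -0.3549, 0.0313, -0.0, -0.0, -0.884]
```

Request:
move_arm([
  [[-0.02, -0.04, 0, 0, 0, -0.09], [-0.05, -0.09, 0.005, 0, 0, -0.22], [-0.08, -0.14, 0.01, 0, 0, -0.36], [-0.11, -0.19, 0.015, 0, 0, -0.5], [-0.14, -0.24, 0.02, 0, 0, -0.63], [-0.17, -0.295, 0.025, 0, 0, -0.76], [-0.193, -0.335, 0.03, 0, 0, -0.85], [-0.2025, -0.355, 0.031, 0, 0, -0.884], [-0.2025, -0.355, 0.031, 0, 0, -0.884], [-0.2025, -0.355, 0.031, 0, 0, -0.884]],
], jaw=1)

```text
clock: 4.05
eef_pos: [505.7, -265.5, 200.3]
tool_rot: [3.14, 0.001, -0.269]
force: [-0.8, -0.7, -0.5]
width: 85.7
```

```bash
python3 - <<'E'
from h import *
s=ctrl.read_state();print(s['clock'],s['eef_pos'],s['tool_rot'],s['force'],s['qd'].round(3))
im=get_image('wrist');cv2.imwrite('pics/w1.png',im['color'])
print(w2px(im,[[507,-263,33]],s))
for t,z in(('strip',0),('strip_grip',33),('strip_edge',0)):
    for r in models.place_of('wrist',t): print(t,r['uv'],r['score'],px2w(im,r['uv'],z,s))
E
```

```text
4.05 [ 505.72729154 -265.47808276  200.33208507] [ 3.13975001e+00  6.18497439e-04 -2.69022049e-01] [-0.79262895 -0.68997677 -0.48381048] [ 0.012 -0.002  0.003  0.003 -0.004 -0.    -0.001]
[[259.60649554 173.67176817]]
strip [23.4, 303.3] 0.86 [[ 197.09321146 -345.56772442    0.        ]]
strip [137.1, 200.7] 0.82 [[ 370.66937173 -263.21516219    0.        ]]
strip [294.3, 170.7] 0.58 [[ 541.08271131 -276.05016737    0.        ]]
strip [336.8, 172.2] 0.37 [[ 583.61248136 -289.37187362    0.        ]]
strip_grip [104.9, 189.1] 0.95 [[ 359.63842311 -238.23462521   33.        ]]
strip_grip [259.4, 177.0] 0.68 [[ 505.9593478 -266.0558751   33.       ]]
strip_edge [160.1, 220.9] 0.87 [[ 386.67915559 -291.39552254    0.        ]]
strip_edge [339.9, 171.1] 0.81 [[ 586.97901805 -289.08151543    0.        ]]
```

View pics/w1.png

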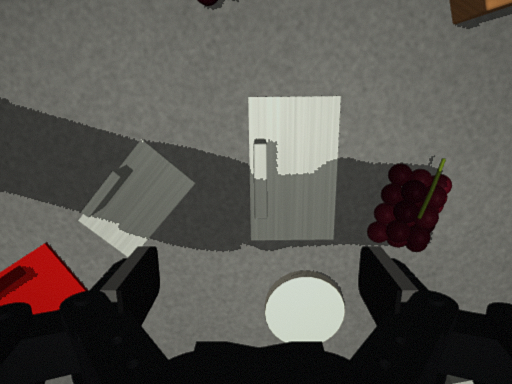

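```bash
python3 - <<'E'
from h import *
s=ctrl.read_state()
im=get_image('wrist')
g=im['color'][80:260,235:355];cv2.imwrite('pics/w1c.png',cv2.resize(g,None,fx=3.3,fy=3.3,interpolation=3))
c=np.array([[249,97],[340,97],[334,240],[251,241]]);p=px2w(im,c,4,s)[:,:2];print(p.round(1),p.mean(0),[np.linalg.norm(p[i]-p[i-1]).round(1) for i in range(4)],[np.arctan2(*(p[a]-p[b])[::-1]) for a,b in((1,0),(2,3))],[np.arctan2(*(p[a]-p[b])[::-1])-np.pi/2 for a,b in((0,3),(1,2))])
for x in (506,507,505): print(w2px(im,np.array([x,-263,49]),s))
E
```

```text
[[ 516.2 -191.4]
 [ 601.9 -214.9]
 [ 565.2 -360.6]
 [ 477.2 -337.7]] [ 540.10945618 -276.15774857] [np.float64(151.4), np.float64(88.9), np.float64(150.2), np.float64(90.9)] [np.float64(-0.26720686379853015), np.float64(-0.2536275384476561)] [np.float64(-0.2603203974380843), np.float64(-0.24677588713925025)]
[[258.20368012 178.66583522]]
[[259.27161868 178.3801746 ]]
[[257.13624294 178.95136174]]
```

View pics/w1c.png

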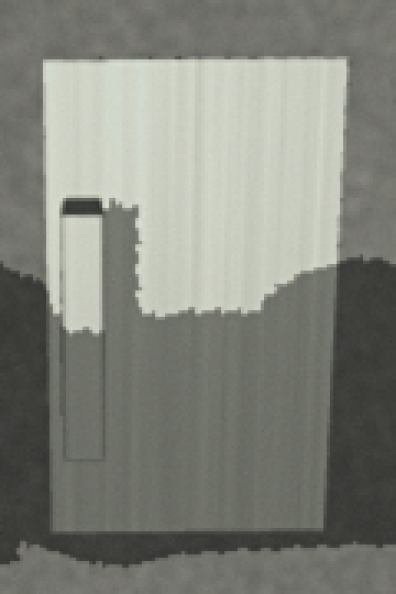

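```bash
python3 - <<'E'
from h import *
s=ctrl.read_state();im=get_image('wrist')
print(px2w(im,[[260.3,182.1],[260.3,144.8],[260.3,219.4]],49,s))
cp,cr=apply([266.14,-593.03,231.31],[np.pi,0,-1.14903],[-0.2025,-0.355,0.031,0,0,-0.884]);print(cp,cr,s['eef_pos'],s['tool_rot'])
print(delta(cp,cr,[507.5,-267,15],[np.pi,0,-.258]))
E
```

```text
[[ 507.20448688 -266.17877303   49.        ]
 [ 516.01950051 -233.73862199   49.        ]
 [ 497.84174398 -300.63462377   49.        ]]
[507.13, -262.95, 200.31] [3.1416, 0.0, -0.265] [ 506.39013958 -264.29279506  200.42019482] [ 3.14102284e+00  4.98052136e-06 -2.67515406e-01]
[0.0014, 0.0038, 0.1853, -0.0, -0.0, -0.007]
```

Request:
move_arm([
  [[0.001, 0.002, 0.03, 0, 0, -0.007], [0.0014, 0.0035, 0.07, 0, 0, -0.007], [0.0014, 0.0035, 0.11, 0, 0, -0.007], [0.0014, 0.0035, 0.145, 0, 0, -0.007], [0.0014, 0.0035, 0.17, 0, 0, -0.007], [0.0014, 0.0035, 0.18, 0, 0, -0.007], [0.0014, 0.0035, 0.185, 0, 0, -0.007], [0.0014, 0.0035, 0.185, 0, 0, -0.007]],
])

```text
clock: 5.35
eef_pos: [508.0, -267.0, 15.9]
tool_rot: [3.141, -0.001, -0.258]
force: [-0.1, 0.2, 0.3]
width: 85.7
```

```bash
python3 - <<'E'
from h import *
s=ctrl.read_state();print(s['clock'],s['eef_pos'],s['tool_rot'],s['force'])
im=get_image('wrist');cv2.imwrite('pics/w2.png',im['color'])
E
```

```text
5.35 [ 507.97931877 -266.9706412    15.87322531] [ 3.14139103e+00 -1.00711907e-03 -2.58129496e-01] [-0.05875414  0.22535258  0.27796163]
```

View pics/w2.png

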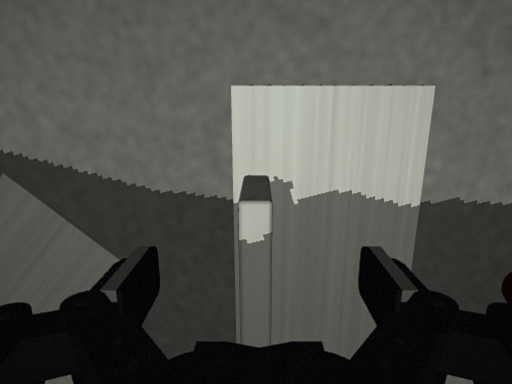

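Request:
move_arm([
  [[0, 0, 0, 0, 0, 0], [0, 0, 0, 0, 0, 0], [0, 0, 0, 0, 0, 0], [0, 0, 0, 0, 0, 0], [0, 0, 0, 0, 0, 0], [0, 0, 0, 0, 0, 0]],
], jaw=0)

```text
clock: 6.15
eef_pos: [507.6, -266.7, 15.5]
tool_rot: [3.142, -0.0, -0.258]
force: [-0.4, -0.0, 4.2]
width: 11.4
```

```bash
python3 - <<'E'
from h import *
s=ctrl.read_state();print(s['clock'],s['eef_pos'],s['tool_rot'],s['force'],s['width'])
E
```

```text
6.15 [ 507.60361522 -266.72533529   15.53958541] [ 3.14151487e+00 -1.50956476e-04 -2.57999767e-01] [-0.36557743 -0.04011485  4.17587078] 11.396124669066285
```

```bash
python3 - <<'E'
from h import *
cp,cr=apply([507.13,-262.95,200.31],[np.pi,0,-.265],[0.0014,0.0035,0.185,0,0,-0.007]);print(cp,cr)
print(delta(cp,cr,[430,135,155],[np.pi,0,-.213]))
E
```

```text
[507.56, -266.69, 15.31] [3.1416, 0.0, -0.258]
[-0.1775, -0.3686, -0.1397, -0.0, -0.0, -0.045]
```

Request:
move_arm([
  [[0, 0, -0.01, 0, 0, 0], [0, 0, -0.03, 0, 0, 0], [0, 0, -0.06, 0, 0, 0], [0, 0, -0.09, 0, 0, 0], [0, 0, -0.12, 0, 0, 0], [-0.01, -0.02, -0.14, 0, 0, 0], [-0.03, -0.06, -0.14, 0, 0, -0.01], [-0.053, -0.11, -0.14, 0, 0, -0.02], [-0.077, -0.16, -0.14, 0, 0, -0.03], [-0.1, -0.21, -0.14, 0, 0, -0.04], [-0.125, -0.26, -0.14, 0, 0, -0.045], [-0.15, -0.31, -0.14, 0, 0, -0.045], [-0.168, -0.348, -0.14, 0, 0, -0.045], [-0.1775, -0.3685, -0.14, 0, 0, -0.045], [-0.1775, -0.3685, -0.14, 0, 0, -0.045], [-0.1775, -0.3685, -0.14, 0, 0, -0.045], [-0.1775, -0.3685, -0.14, 0, 0, -0.045]],
])

```text
clock: 8.28
eef_pos: [430.2, 133.4, 155.3]
tool_rot: [3.141, -0.0, -0.216]
force: [0.7, 0.5, -2.5]
width: 11.1
```

```bash
python3 - <<'E'
from h import *
s=ctrl.read_state();print(s['clock'],s['eef_pos'],s['tool_rot'],s['force'],s['width'])
im=get_image('wrist');cv2.imwrite('pics/w3.png',cv2.resize(im['color'],None,fx=1.5,fy=1.5))
for n in('scene','side'):
  cv2.imwrite(f'pics/{n}3.png',get_image(n)['color'])
for t,z in(('stop_mid',50),('lip_mid',62)):
    for r in models.place_of('wrist',t): print(t,r['uv'],r['score'],px2w(im,r['uv'],z,s))
E
```

```text
8.275 [430.16680174 133.38763627 155.31407655] [ 3.14085904e+00 -1.49062862e-05 -2.15513716e-01] [ 0.67646584  0.54577886 -2.47764175] 11.063180528534657
stop_mid [465.0, 187.7] 0.89 [[585.58493954 104.22201187  50.        ]]
lip_mid [427.2, 191.6] 0.61 [[551.58880492 111.64344332  62.        ]]
lip_mid [465.0, 188.6] 0.21 [[578.73355571 108.05316313  62.        ]]
```

View pics/w3.png

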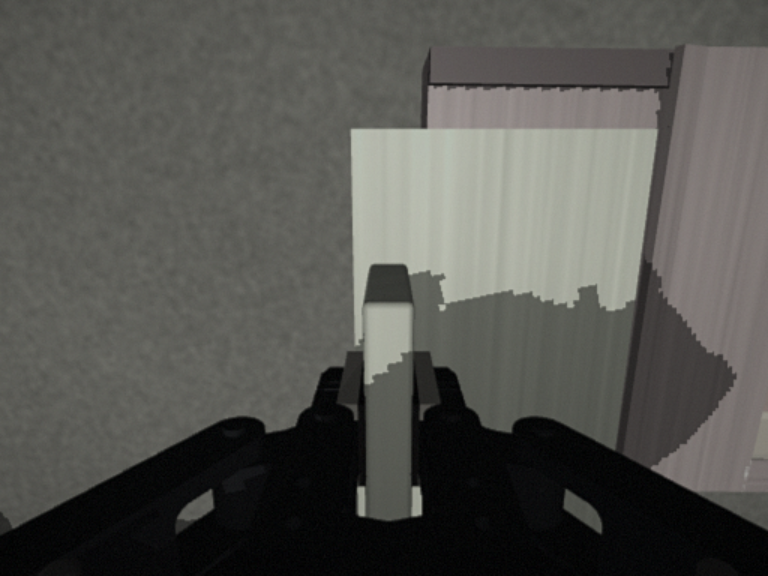

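View pics/side3.png

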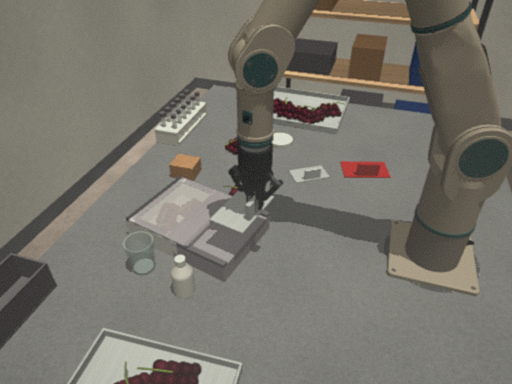

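```bash
python3 - <<'E'
from h import *
s=ctrl.read_state();im=get_image('wrist')
g=im['color'][20:330,400:512];cv2.imwrite('pics/w3c.png',cv2.resize(g,None,fx=1.9*1,fy=1.9,interpolation=3))
g=im['color'][20:110,270:512];cv2.imwrite('pics/w3d.png',cv2.resize(g,None,fx=3.3,fy=3.3,interpolation=3))
E
```

```text
(no output)
```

View pics/w3c.png

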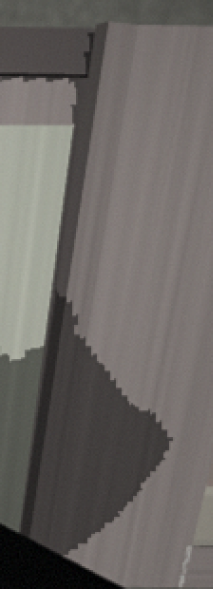

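View pics/w3d.png

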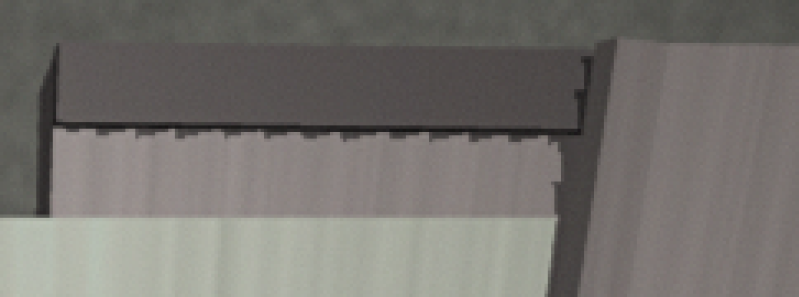

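```bash
python3 - <<'E'
from h import *
s=ctrl.read_state();im=get_image('wrist');print(s['eef_pos'],s['tool_rot'])
def ang(p): d=p[1]-p[0];return np.arctan2(d[1],d[0])
r=px2w(im,[[287.6,32.7],[448.8,34.5]],58,s);print('rim outer',r.round(1),ang(r))
r2=px2w(im,[[286.7,57.9],[445.7,60]],50,s);print('rim inner',r2.round(1),ang(r2))
l=px2w(im,[[457.3,31.5],[444.8,110]],65,s);print('lip',l.round(1),ang(l)+np.pi/2)
yaw=-0.214;ex=np.array([np.cos(yaw),np.sin(yaw)]);ey=np.array([-ex[1],ex[0]])
st=np.array([585.6,104.2])
for q in(r,r2,l): print(((q[:,:2]-st)@np.c_[ex,ey]).round(1))
# strip: plate right corner in hand, z of plate top = tcp-15.3+4
p=px2w(im,[[234,85.5],[438.7,85.5]],s['eef_pos'][2]-15.3+4,s);print('plate',p.round(1),np.diff(p,axis=0),ang(p))
S=get_image('scene');D=get_image('side')
for n,m in(('scene',S),('side',D)):
  for t,z in(('stop_mid',50),('lip_mid',61),('strip_edge',140)):
    for q in models.place_of(n,t): print(n,t,q['uv'],round(q['score'],2),px2w(m,q['uv'],z)[0].round(1))
E
```

```text
[430.05965132 134.53032455 155.30788321] [ 3.14155068e+00 -3.91537494e-06 -2.13768944e-01]
rim outer [[472.2 239.9  58. ]
 [576.  216.3  58. ]] -0.223344029785027
rim inner [[469.5 225.7  50. ]
 [577.3 201.   50. ]] -0.22534451096685829
lip [[577.6 216.4  65. ]
 [566.5 169.1  65. ]] -0.23087786499995366
[[-139.6  108.5]
 [ -33.2  107.5]]
[[-139.2   94.1]
 [ -28.7   92.8]]
[[-31.6 108. ]
 [-32.4  59.3]]
plate [[435.1 209.3 144. ]
 [523.2 190.3 144. ]] [[ 88.15128915 -19.05997811   0.        ]] -0.21294094968893626
scene stop_mid [294.8, 231.4] 0.81 [590.8  98.8  50. ]
scene lip_mid [311.1, 189.7] 0.72 [398.8  94.5  61. ]
scene lip_mid [303.5, 218.0] 0.56 [538.7 108.9  61. ]
scene strip_edge [308.5, 188.4] 0.8 [498.8 107.  140. ]
scene strip_edge [202.9, 179.7] 0.76 [ 566.2 -195.4  140. ]
scene strip_edge [202.8, 147.4] 0.58 [ 403.  -276.5  140. ]
side stop_mid [202.5, 219.8] 0.56 [584.  102.5  50. ]
side lip_mid [210.6, 221.5] 0.63 [555.6 113.4  61. ]
side strip_edge [227.2, 204.0] 0.95 [502.9 122.5 140. ]
side strip_edge [304.3, 169.8] 0.6 [355.3 -78.  140. ]
side strip_edge [360.1, 160.4] 0.58 [ 215.4 -171.6  140. ]
```

```bash
python3 - <<'E'
from h import *
cp,cr=apply([507.56,-266.69,15.31],[np.pi,0,-.258],[-0.1775,-0.3685,-0.14,0,0,-0.045]);print(cp,cr)
print(delta(cp,cr,[449.7,133.1,69],[np.pi,0,-.22]))
E
```

```text
[429.96, 134.9, 155.31] [3.1416, 0.0, -0.213]
[0.0197, -0.0024, 0.0863, -0.0, 0.0, 0.007]
```

Request:
move_arm([
  [[0.01, -0.001, 0.01, 0, 0, 0.003], [0.0197, -0.0024, 0.03, 0, 0, 0.007], [0.0197, -0.0024, 0.05, 0, 0, 0.007], [0.0197, -0.0024, 0.068, 0, 0, 0.007], [0.0197, -0.0024, 0.08, 0, 0, 0.007], [0.0197, -0.0024, 0.086, 0, 0, 0.007], [0.0197, -0.0024, 0.0865, 0, 0, 0.007], [0.0197, -0.0024, 0.0865, 0, 0, 0.007], [0.0197, -0.0024, 0.0865, 0, 0, 0.007]],
])

```text
clock: 10.15
eef_pos: [450.1, 133.2, 69.3]
tool_rot: [-3.141, -0.001, -0.22]
force: [-0.2, 0.4, -3.4]
width: 11.2
```

```bash
python3 - <<'E'
from h import *
s=ctrl.read_state();print(s['clock'],s['eef_pos'],s['tool_rot'],s['force'],s['torque'],s['width'])
im=get_image('wrist');cv2.imwrite('pics/w4.png',cv2.resize(im['color'],None,fx=1.5,fy=1.5))
im=get_image('side');cv2.imwrite('pics/s4.png',cv2.resize(im['color'][160:290,110:290],None,fx=4.4,fy=4.4,interpolation=3))
E
```

```text
10.15 [450.14833729 133.19728291  69.31881931] [-3.14098207e+00 -1.01057064e-03 -2.20085128e-01] [-0.18606557  0.41348798 -3.39014103] [0.01112921 0.00985057 0.04602092] 11.164653777335353
```

View pics/w4.png

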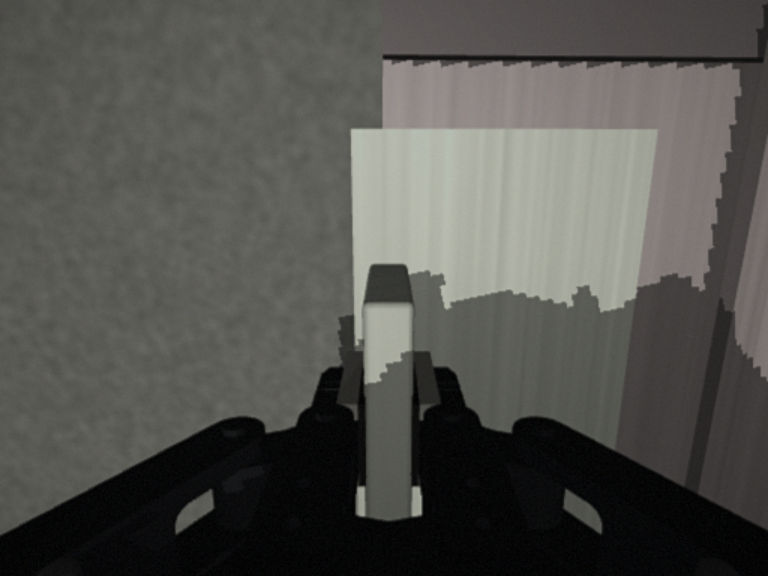

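View pics/s4.png

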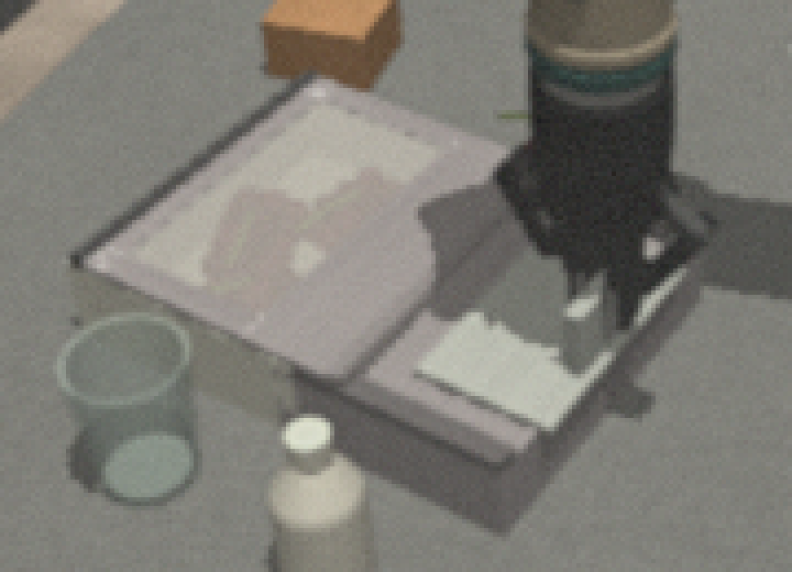

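Request:
move_arm([
  [[0, 0, 0.001, 0, 0, 0], [0, 0, 0.002, 0, 0, 0], [0, 0, 0.003, 0, 0, 0], [0, 0, 0.0035, 0, 0, 0], [0, 0, 0.004, 0, 0, 0], [0, 0, 0.004, 0, 0, 0]],
])

```text
clock: 11.0
eef_pos: [449.7, 133.1, 65.5]
tool_rot: [-3.142, -0.0, -0.22]
force: [-2.0, -0.6, 5.7]
width: 10.7
```

Request:
move_arm([
  [[0.003, 0, 0, 0, 0, 0], [0.008, 0, 0, 0, 0, 0], [0.013, 0, 0, 0, 0, 0], [0.018, 0, 0, 0, 0, 0], [0.023, 0, 0, 0, 0, 0], [0.028, 0, 0, 0, 0, 0], [0.033, 0, 0, 0, 0, 0], [0.037, 0, 0, 0, 0, 0], [0.04, 0, 0, 0, 0, 0], [0.04, 0, 0, 0, 0, 0]],
])

```text
clock: 12.25
eef_pos: [486.4, 125.0, 65.5]
tool_rot: [3.141, 0.003, -0.219]
force: [-7.4, 1.7, 10.5]
width: 11.2
```

```bash
python3 - <<'E'
from h import *
s=ctrl.read_state();print(s['clock'],s['eef_pos'],s['tool_rot'],s['force'],s['torque'],s['width'])
im=get_image('wrist');cv2.imwrite('pics/w5.png',cv2.resize(im['color'],None,fx=1.5,fy=1.5))
im=get_image('side');cv2.imwrite('pics/s5.png',cv2.resize(im['color'][160:290,110:290],None,fx=4.4,fy=4.4,interpolation=3))
E
```

```text
12.25 [486.43810447 125.00472142  65.49511558] [ 3.14075221  0.0033305  -0.21870253] [-7.38410874  1.71183585 10.51692804] [0.32364419 1.13476852 0.00425609] 11.234357404501402
```

View pics/w5.png

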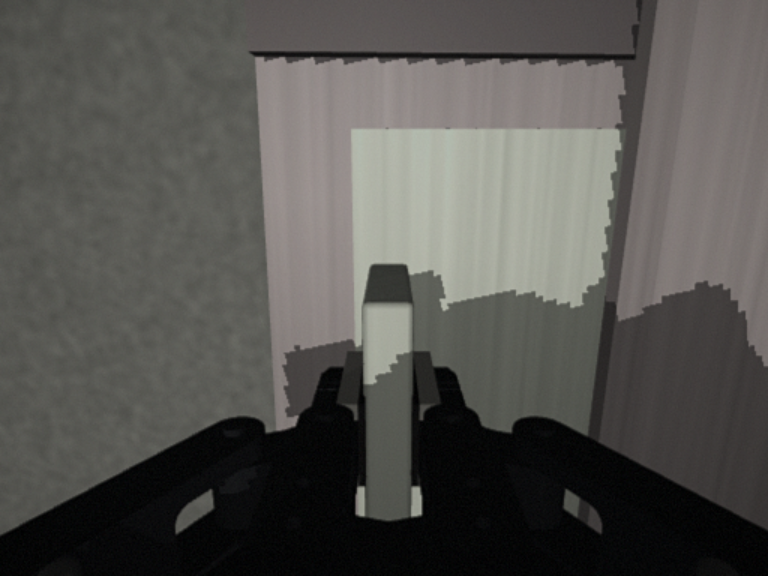

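View pics/s5.png

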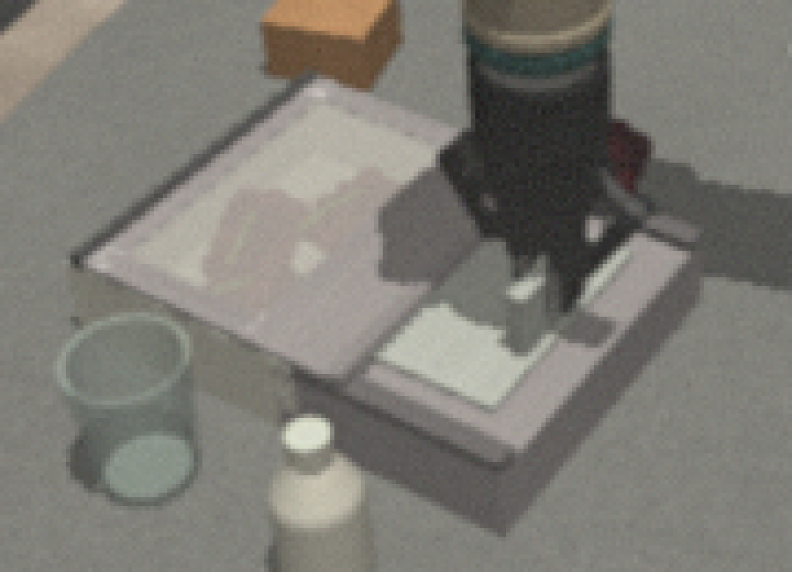

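Request:
move_arm([
  [[0.003, 0, 0, 0, 0, 0], [0.006, 0, 0, 0, 0, 0], [0.009, 0, 0, 0, 0, 0], [0.012, 0, 0, 0, 0, 0], [0.014, 0, 0, 0, 0, 0], [0.016, 0, 0, 0, 0, 0], [0.016, 0, 0, 0, 0, 0], [0.016, 0, 0, 0, 0, 0]],
])

```text
clock: 13.35
eef_pos: [501.9, 121.6, 65.5]
tool_rot: [3.141, 0.003, -0.219]
force: [-7.5, 0.7, 11.3]
width: 11.2
```

Request:
move_arm([
  [[0.001, 0, 0, 0, 0, 0], [0.002, 0, 0, 0, 0, 0], [0.003, 0, 0, 0, 0, 0], [0.004, 0, 0, 0, 0, 0], [0.005, 0, 0, 0, 0, 0], [0.005, 0, 0, 0, 0, 0]],
])

```text
clock: 14.1
eef_pos: [506.5, 120.6, 65.5]
tool_rot: [3.141, 0.004, -0.219]
force: [-8.8, 1.4, 11.5]
width: 11.0
```

Request:
move_arm([
  [[0.001, 0, 0, 0, 0, 0], [0.0015, 0, 0, 0, 0, 0], [0.002, 0, 0, 0, 0, 0], [0.0025, 0, 0, 0, 0, 0], [0.003, 0, 0, 0, 0, 0], [0.003, 0, 0, 0, 0, 0]],
])

```text
clock: 14.85
eef_pos: [506.9, 120.5, 65.5]
tool_rot: [3.14, 0.008, -0.218]
force: [-13.4, 3.2, 16.5]
width: 11.0
```

```bash
python3 - <<'E'
from h import *
s=ctrl.read_state();print(s['clock'],s['eef_pos'],s['tool_rot'],s['force'],s['torque'])
E
```

```text
14.85 [506.89975361 120.51711678  65.53122722] [ 3.13957159  0.00805121 -0.21771787] [-13.41986461   3.18706475  16.49555886] [ 0.64432823  2.07531887 -0.05146657]
```

Request:
move_arm([
  [[0.001, 0, -0.0003, 0, 0, 0], [0.002, 0, -0.0005, 0, 0, 0], [0.003, 0, -0.0005, 0, 0, 0], [0.003, 0, -0.0005, 0, 0, 0]],
])

```text
clock: 15.35
eef_pos: [507.1, 120.5, 65.8]
tool_rot: [3.138, 0.013, -0.217]
force: [-18.7, 4.9, 19.8]
width: 11.3
```

```bash
python3 - <<'E'
from h import *
s=ctrl.read_state();print(s['clock'],s['eef_pos'],s['tool_rot'],s['force'],s['torque'])
im=get_image('wrist');cv2.imwrite('pics/w6.png',cv2.resize(im['color'],None,fx=1.5,fy=1.5))
im=get_image('side');cv2.imwrite('pics/s6.png',cv2.resize(im['color'][160:290,110:290],None,fx=4.4,fy=4.4,interpolation=3))
E
```

```text
15.35 [507.06012792 120.47210867  65.77354743] [ 3.13842066  0.01279454 -0.21705853] [-18.66402971   4.94369152  19.79694369] [ 1.00724084  2.98229403 -0.13994014]
```

View pics/w6.png

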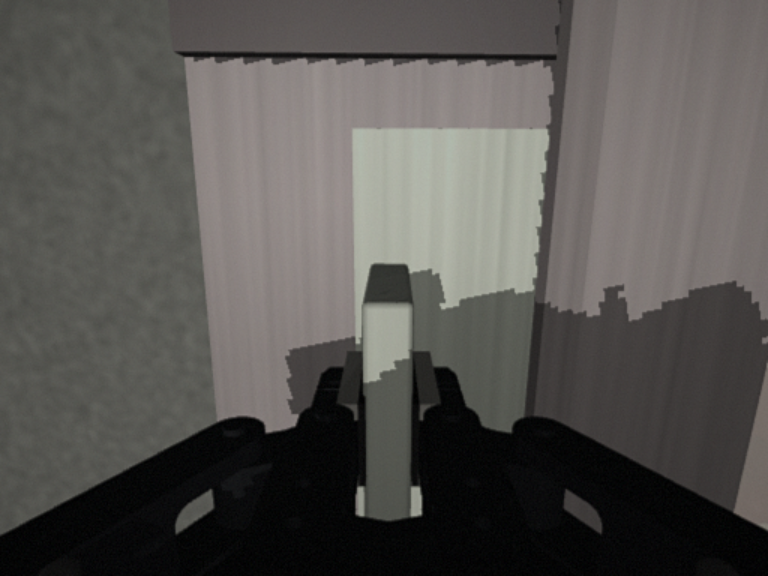

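View pics/s6.png

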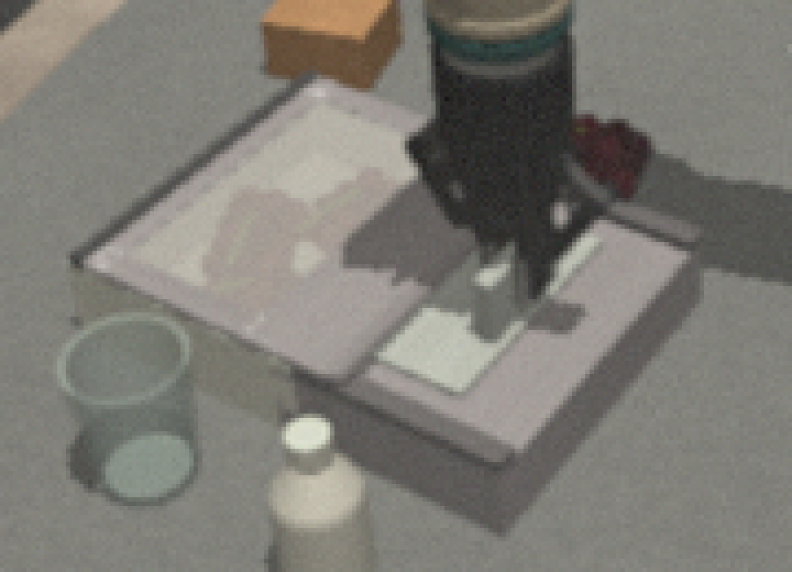

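```bash
python3 - <<'E'
from h import *
s=ctrl.read_state();im=get_image('wrist')
g=cv2.cvtColor(im['color'],cv2.COLOR_BGR2GRAY).astype(float)
g=cv2.GaussianBlur(g,(5,5),1)
def edge(rows,c0,c1):
    pts=[]
    for r in rows:
        d=np.gradient(g[r]); w=np.abs(d[c0:c1]); k=w.argmax()
        k=np.clip(k,1,len(w)-2); a,b,c=w[k-1:k+2]; pts.append([c0+k+.5*(a-c)/(a-2*b+c+1e-9),r])
    return np.array(pts)
A=edge(range(50,255,5),115,155);B=edge(range(90,175,4),228,242)
def fit(P,z):
    vx,vy,x0,y0=cv2.fitLine(P.astype(np.float32),cv2.DIST_HUBER,0,.01,.01).ravel()
    P2=np.array([[x0+vx*(r-y0)/vy,r] for r in (P[0,1],P[-1,1])])
    print('res',np.abs((P[:,0]-x0)-vx*(P[:,1]-y0)/vy).max().round(2),P2.round(1).tolist())
    w=px2w(im,P2,z,s)[:,:2]; d=w[0]-w[1]; yaw=np.arctan2(d[1],d[0])-np.pi/2
    return w,yaw
wa,ya=fit(A,50);wb,yb=fit(B,54)
print(ya,yb); ex=np.array([np.cos(ya),np.sin(ya)])
print('apron front to plate back (expect 50 => -120 vs -170):',(wb-wa[0])@ex)
for t,z in(('stop_mid',50),('lip_mid',60),('strip_edge',50),('strip_grip',83)):
    for q in models.place_of('wrist',t): print(t,q['uv'],round(q['score'],2),px2w(im,q['uv'],z,s)[0].round(1))
E
```

```text
res 0.12 [[123.5, 50.0], [141.6, 250.0]]
res 0.16 [[234.4, 90.0], [235.7, 174.0]]
-0.22603889302387903 -0.21869862462287015
apron front to plate back (expect 50 => -120 vs -170): [49.40194566 49.68056261]
stop_mid [415.9, 238.8] 0.86 [584.9 103.5  50. ]
lip_mid [352.9, 251.0] 0.8 [550.9 108.6  60. ]
strip_grip [258.9, 274.6] 0.97 [506.8 117.9  83. ]
```

Request:
move_arm([
  [[-0.0005, 0, 0, 0, 0.004, 0.004], [-0.001, 0, 0, 0, 0.008, 0.008], [-0.001, 0, 0, 0, 0.012, 0.012], [-0.001, 0, 0, 0, 0.012, 0.012]],
])

```text
clock: 16.2
eef_pos: [507.6, 120.8, 65.5]
tool_rot: [3.139, -0.002, -0.228]
force: [-13.7, 5.0, 14.4]
width: 11.1
```

```bash
python3 - <<'E'
from h import *
s=ctrl.read_state();print(s['clock'],s['eef_pos'],s['tool_rot'],s['force'],s['torque'])
E
```

```text
16.2 [507.60978937 120.80463591  65.50952729] [ 3.13924259e+00 -1.67508555e-03 -2.28060077e-01] [-13.73879852   5.04279767  14.36113374] [1.25294613 2.92356321 0.18311478]
```

Request:
move_arm([
  [[0.0005, -0.0005, 0, 0.002, 0, -0.001], [0.001, -0.0005, 0, 0.002, 0.002, -0.001], [0.0015, -0.0005, 0, 0.002, 0.003, -0.001], [0.0015, -0.0005, 0, 0.002, 0.003, -0.001]],
])

```text
clock: 16.7
eef_pos: [507.6, 120.8, 65.5]
tool_rot: [3.14, -0.002, -0.227]
force: [-17.4, 5.0, 16.7]
width: 11.1
```

```bash
python3 - <<'E'
from h import *
s=ctrl.read_state();print(s['clock'],s['eef_pos'],s['tool_rot'],s['force'],s['torque'])
E
```

```text
16.7 [507.5919825  120.82147413  65.46917971] [ 3.13994869e+00 -1.87387731e-03 -2.27105148e-01] [-17.44702349   5.01472862  16.69527317] [1.20597451 3.61955458 0.07224622]
```

Request:
move_arm([
  [[-0.0005, 0, -0.0002, 0.001, -0.002, 0], [-0.001, 0, -0.0004, 0.001, -0.004, 0], [-0.0015, 0, -0.0004, 0.001, -0.005, 0], [-0.0015, 0, -0.0004, 0.001, -0.005, 0], [-0.0015, 0, -0.0004, 0.001, -0.005, 0]],
])

```text
clock: 17.32
eef_pos: [507.7, 121.0, 65.5]
tool_rot: [-3.141, 0.001, -0.228]
force: [-13.0, 4.2, 10.0]
width: 11.4
```

```bash
python3 - <<'E'
from h import *
s=ctrl.read_state();print(s['clock'],s['eef_pos'],s['tool_rot'],s['force'],s['torque'],s['qd'].round(3))
E
```

```text
17.325 [507.67792339 120.9953965   65.52502716] [-3.14124117e+00  6.82612084e-04 -2.27615628e-01] [-13.02920288   4.20489495   9.97419883] [0.94009533 2.6346516  0.11235354] [-0.001 -0.     0.001  0.     0.001  0.001 -0.001]
```

Request:
move_arm([
  [[0, 0, 0.0001, 0, 0, 0], [0, 0, 0.0001, 0, 0, 0], [0, 0, 0.0001, 0, 0, 0], [0, 0, 0.0001, 0, 0, 0], [0, 0, 0.0001, 0, 0, 0], [0, 0, 0.0001, 0, 0, 0]],
])

```text
clock: 18.08
eef_pos: [507.7, 121.0, 65.5]
tool_rot: [-3.141, 0.001, -0.228]
force: [-12.7, 4.3, 11.1]
width: 11.1
```

```bash
python3 - <<'E'
from h import *
s=ctrl.read_state();print(s['clock'],s['eef_pos'],s['tool_rot'],s['force'],s['torque'])
im=get_image('wrist');cv2.imwrite('pics/w7.png',cv2.resize(im['color'],None,fx=1.5,fy=1.5))
g=cv2.GaussianBlur(cv2.cvtColor(im['color'],cv2.COLOR_BGR2GRAY).astype(float),(5,5),1)
def line(rows,c0,c1,z):
    P=np.array([[c0+np.abs(np.gradient(g[r])[c0:c1]).argmax(),r] for r in rows]);k=np.polyfit(P[:,1],P[:,0],1)
    w=px2w(im,[[np.polyval(k,r),r] for r in(rows[0],rows[-1])],z,s)[:,:2];d=w[0]-w[1];return w,np.arctan2(d[1],d[0])-np.pi/2
wa,ya=line(range(50,250,5),110,155,50);wb,yb=line(range(90,172,4),228,242,54)
print(ya,yb,(wb-wa[0])@[np.cos(ya),np.sin(ya)])
im=get_image('side');cv2.imwrite('pics/s7.png',cv2.resize(im['color'][160:290,110:290],None,fx=4.4,fy=4.4,interpolation=3))
im=get_image('scene');cv2.imwrite('pics/sc7.png',im['color'])
E
```

```text
18.075 [507.68419031 120.98336817  65.49565441] [-3.14129872e+00  6.46644648e-04 -2.27561350e-01] [-12.74606021   4.3137335   11.05080303] [0.88671173 2.68176432 0.0339294 ]
-0.2252681419428315 -0.2215676291234343 [50.27569776 50.40881957]
```

View pics/s7.png

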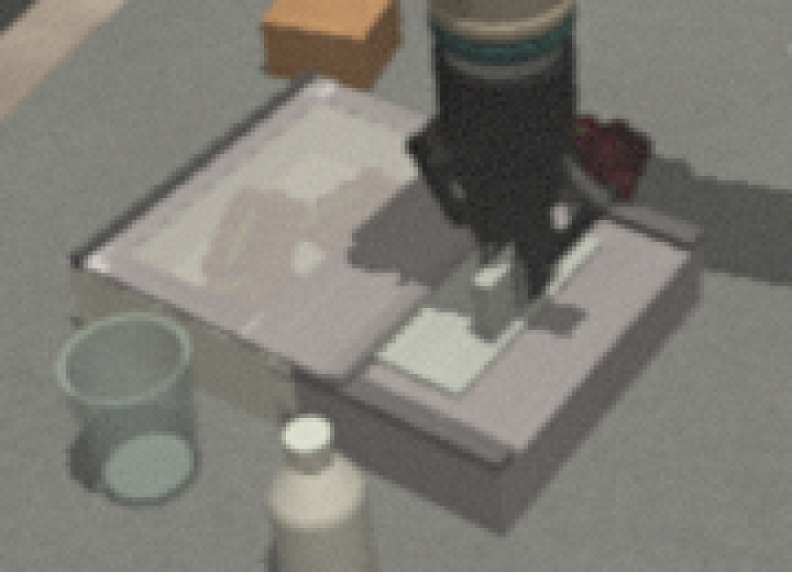

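View pics/sc7.png

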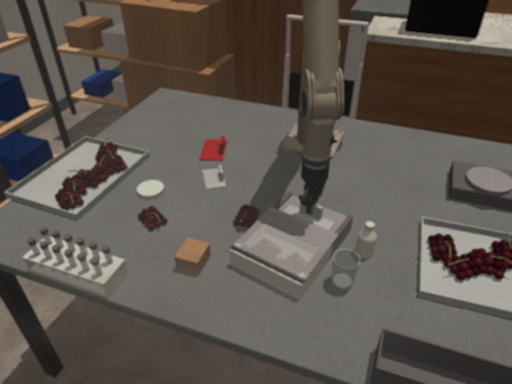

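The strip is under the lip, with the plate's back edge about 50 mm behind the apron front, as expected when it is home. The cover is shut, the bystanders haven't moved, and the downward push is 11 N. I'm handing the job in.

```bash
python3 -c "
from cell import job
print(job.finish_job())"
```

```text
the job is handed in; nothing more can be done
None
```

I gripped the larger bare-aluminium strip by its rail and laid it on the apron. I slid it under the lip until it met the stops, then handed the job in with the gripper still holding it at about 18 s.

**Last checks:**
- **Fully home:** the strip stopped advancing while the forward force rose from 14 to 17 N. Its back edge is 50.3 to 50.4 mm from the apron front, against 50 expected.
- **Alignment:** the first contact seemed to be mainly on the right stop, so I turned the strip by about 0.01 rad and it moved on about 0.5 mm. At the end the camera still put the strip and chamber yaw 0.004 rad apart, which is within calibration error. The stops are hidden, so I could not see both contacts directly.
- **Pressing flat:** the downward push was 11 N with a forward hold of about 13 N. The tool tilt was under 0.001 rad.
- **Push during the slide:** the downward force briefly read about 20 N while the tool was tilted 0.013 rad. I corrected both before handing in.
- **Cover and other things:** the cover looks shut and the other things look unmoved in the side and scene pictures.

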